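# Put the fork-seal tubs away on the stepped rack

### The arm

A 6-joint arm with a two-finger parallel gripper is mounted at the origin on the work surface. World frame = base frame: x ahead of the robot, y to its left, z up, the work surface at z = 0. Lengths are in mm, angles in rad, forces in N, time in s.
With the tool pointing down it reaches from about 350 to 725 mm from the base axis. Payload 6 kg.
Tool frame: the origin (TCP) lies on the centre line of the jaws, within the pads' length; the fingertips stand 17 mm ahead of it and the grasp point (between the pads) lies 2 mm behind it; z points along the fingers, y is the line along which they close (so a half turn about z gives the same grasp; the last joint's range is limited). The gripper opens to 85 mm and grips with 20 to 120 N. Pads are 22 mm wide; open, the fingers measure 114 mm over their backs; the gripper's body (76 mm by 85 mm) begins 54 mm behind the grasp point. The pads swing forward as they close: fully open they stand 13 mm farther back than shut.
Start: joints at [-0.881, 0.04, 0.085, 0, -1.615, -0.334], TCP at [209.013, -562.396, 248.261] pointing down, gripper open.
Joint ranges: [-2.56, 2.56], [-1.29, 2.01], [-1.08, 1.49], [-3.29, 1.98], [-2.81, -0.18], [-2.99, 2.99]. Speed limits (rad/s): [2.57, 2.57, 3.01, 3.14, 3.14, 3.14].

### API

Orientations are given as [roll, pitch, yaw] about the fixed x, y, z axes, in that order (R = Rz(yaw) Ry(pitch) Rx(roll)).
In Python, from station import arm gives the robot as it stands. The module is installed in compiled form; this text tells all that it offers.
- The arm moves only by the tool apply_moves, never from a script. Its arguments are lists of equal length, an entry for each row: "delta_pos": the shift along the world's x, y, z in cm, a list of three; "turn": the turn about the world's z in rad; "grip": the closure in counts, from 0 (fully open) to 255 (shut). In form: {"delta_pos": [[tx, ty, tz], ...], "turn": [turn, ...], "grip": [grip, ...]}. A call has exactly 5 rows; each row is the pose to reach, as a shift and turn from the pose commanded when the call began; what a row does not reach only later rows make up. A row lasts 1/10 s, in which the tool goes at most 50 mm and 8.59 degrees, less where a joint would pass 70% of its speed; a pose out of reach is approached as far as the arm can. A call with a gripper value outside its range is refused whole. The fingers move at their own pace and stop on an object; "force" is the grip in N (left out, the last holds). Time passes only in rows, so rows that repeat a pose let the fingers close, or fill a call up. It gives the time, the measured TCP pose, the force, the opening and the grip force at its end, in the units of the state.
- arm.state(): the state, without advancing time (a new reading comes with each control period).
- arm.read_camera(name): name is "scene" or "top" or "wrist"; returns a dict with "color" (400x640x3 uint8, red, green, blue), "range_z" (400x640 float32, mm along the optical axis (not along the pixel's ray), 0 where there is no reading), "fx", "fy", "cx", "cy" (pixels), "k1" (the pictures are not rectified: a ray, as slopes to the right and down, at radius r is drawn at 1 + k1 r^2 times it, then the intrinsics apply), "origin" and "attitude" of the camera in the world. Camera axes: x right, y up, looking along -z (the intrinsics and any distortion apply to the point x, -y, -z); pixel columns grow to the right and rows downward; lengths in mm; the calibration is good to about 2 mm. A picture is of the moment at which its call begins.
- arm.finish_job(): hands the job in; it is judged then, once.
Trained networks look in a picture, given as the dict that the camera call returned (one of the last four; its "shot" number tells which), for a name from the list of things; names that differ only in an ending like _2 or _b are one class to them, and where a whole thing is asked for, a point or a joint stands for the part that bears it (a point fixed in the world has none). Each returns a list of dicts, best first, with "confidence" (0 to 1); they miss things now and then, are a little off and sometimes report something else, mostly with a low value. They report only what shows in the picture. A call takes as long as a camera call. They do not tell look-alikes from the thing itself.
- arm.look_for(picture, thing): "bbox" ([left, top, right, bottom] in pixels, round what is visible of it).
- arm.cut_out(picture, thing): "mask" (400x640 bool, what is visible of it) and "bbox" ([left, top, right, bottom] in pixels, round what is visible of it).
The state is a dict: "t": time; "joint_pos": joint angles; "dq": joint speeds; "joint_torque": joint torques, N m; "tool_pos": TCP position; "tool_rot": TCP orientation; "force": force on the tool from outside, world axes, zero at the start; "moment": the same for the moment, N m; "finger_gap": opening from 0.0 (shut) to 1.0 (fully open); "gripper_force": force on a finger pad.
Only numpy, scipy, OpenCV 4.12 (cv2) and the standard library are available. Lean on these libraries where they do the work, as an engineer would, in place of code of your own. Each camera call takes 0.05 s, during which the arm holds its last target. There are 200 camera calls.

### The job

Put two of the three lidded parts tubs away on the grey stepped rack, each on the tier whose headroom suits it: the flat tub on the low lower tier, the deep (middle-height) tub on the taller upper tier. Slide each one squarely in under the sheet above it, standing upright, until its front end is level with the front edge of its tier's board, and let go. The tallest tub fits neither tier and is not part of this job.

Things in the scene. Friction and masses are not known exactly. Their poses are not given: they have to be found in the camera images.
- flat_tub: Lidded parts tub, off-white plastic, grey lid, 140 long x 50 wide x 38 mm high, straight sides, ends alike, about 140 g. Origin: centre of its underside; x along its length, y across its 50 mm width, z up. Starts flat on the bench. The lowest of three tubs of one footprint.
- deep_tub: Lidded parts tub, off-white plastic, grey lid, 140 long x 50 wide x 80 mm high, straight sides, ends alike, about 220 g. Origin: centre of its underside; x along its length, y across its 50 mm width, z up. Starts flat on the bench. The middle one in height of three tubs; the third, 115 mm high, stands near by.
- low_tier (a point): Lower, low tier of the fixed grey steel rack. Point: on the board, middle of its front edge; x level into the rack, y along the edge, z up. Board 12 mm above the bench, 200 mm between side walls, no end stop. Headroom 58 mm under a sheet that starts 105 mm in (side walls no earlier); open above in front of it. The sheet is the upper tier's board, 10 mm thick. Filling this tier first leaves more room.
- high_tier (a point): Upper, taller tier of the fixed grey steel rack. Point: on the board, middle of its front edge; x level into the rack, y along the edge, z up. Board 80 mm above the bench, 200 mm between side walls, no end stop. Headroom 105 mm under a sheet that starts 100 mm in (side walls no earlier); open above in front of it. The sheet is the bare roof, its top 193 mm above the bench. This edge is 105 mm behind the lower one.
Things that resemble listed ones, but are neither listed nor needed, are in the scene too. What is shaped like the deep_tub but green or orange is not meant.

How it is judged:
By the outcome, as a careful person would: the job done as asked, in the order asked, and still so for the second after the job is handed in, with the robot touching nothing.
It also fails if it takes over 69 s, if anything falls off the work surface, if the arm or the gripper's body presses on something with over 40 N, if the wrist force passes 120 N, or if a joint passes its speed limit or range.

## Working session

There is one attempt and no reset: what is moved stays moved. The work goes in short steps, Python scripts to look and compute and a tool call to move; the robot and the scene stay as the last step left them, time stands still between calls to the robot, and variables do not carry over. Pictures are saved under pics/ and viewed, at most 10 in all, crops included, and the job is handed in when it is done.

Besides the shell and the picture viewer there is one more tool, called after "Call:" as a command line: name --pt "numbers of a row" for each row, then --argument value for the rest. apply_moves: Moves the arm, as the interface text tells. Its arguments: {"type":"object","properties":{"delta_pos":{"type":"array"},"turn":{"type":"array"},"grip":{"type":"array"},"force":{"type":"number"}},"required":["delta_pos","turn","grip"]}

```bash
mkdir -p pics
cat > h.py <<'E'
import numpy as np, cv2
from station import arm
def attR(a):
    a=np.array(a,float)
    if a.shape==(3,3): return a
    from scipy.spatial.transform import Rotation as R
    return R.from_euler('xyz',a).as_matrix() if a.size==3 else R.from_quat(a).as_matrix()
def cloud(p):
    v,u=np.mgrid[0:400,0:640].astype(float)
    x=(u-p['cx'])/p['fx'];y=(v-p['cy'])/p['fy'];a,b=x.copy(),y.copy()
    for _ in range(8):
        s=1+p['k1']*(a*a+b*b);a=x/s;b=y/s
    z=p['range_z'];P=np.dstack([a*z,-b*z,-z])
    W=P@attR(p['attitude']).T+np.array(p['origin'])
    W[z==0]=np.nan
    return W
def save(p,n): cv2.imwrite('pics/'+n,cv2.cvtColor(p['color'],cv2.COLOR_RGB2BGR))
E
python3 - <<'E'
from h import *
np.set_printoptions(precision=1,suppress=True)
print(arm.state())
for c in('top','scene'):
    p=arm.read_camera(c);save(p,c+'.png');W=cloud(p);np.save(c+'.npy',W)
    print(c,p['origin'],p['attitude'],p['fx'],p['k1'])
    for t in('flat_tub','deep_tub','low_tier'):
        try:
            for d in arm.cut_out(p,t):
                q=W[d['mask']];q=q[~np.isnan(q[:,0])];h=np.percentile(q[:,2],97)
                k=q[abs(q[:,2]-h)<6]
                r=cv2.minAreaRect(k[:,:2].astype(np.float32))
                print(t,round(d['confidence'],2),d['bbox'],'h',h,r)
        except Exception as e: print(t,e)
E
```

```text
{'t': 0.0, 'joint_pos': array([-0.9,  0. ,  0.1, -0. , -1.6, -0.3]), 'dq': array([-0., -0., -0.,  0.,  0., -0.]), 'joint_torque': array([ -0. , -36.8,  34.7,   6.9,  -0. ,   0. ]), 'tool_pos': array([ 209. , -562.1,  247.3]), 'tool_rot': array([ 3.1, -0. , -2.8]), 'force': array([ 0.1, -0.9, -0.7]), 'moment': array([ 0., -0.,  0.]), 'gripper_force': 0.0, 'finger_gap': 0.9947721524181148}
top [ 216.6  -99.9 1430.8] [ 0.2  0.  -1.6] 471.54436597488655 0.026087035227329938
flat_tub 0.85 [354.2, 130.2, 377.9, 180.4] h 44.07144480126396 ((629.495361328125, -206.88986206054688), (50.31538391113281, 140.1387939453125), 84.3206558227539)
deep_tub 0.92 [162.3, 245.3, 210.8, 290.6] h 85.15074919416044 ((277.0222473144531, 316.6846618652344), (139.45510864257812, 49.90972900390625), 36.94247055053711)
deep_tub 0.67 [319.0, 170.5, 341.0, 222.9] h 85.41840527258623 ((489.47540283203125, -95.08963012695312), (51.188297271728516, 139.85104370117188), 82.08474731445312)
deep_tub 0.59 [335.6, 238.9, 383.5, 277.1] h 86.0115338768757 ((309.5873107910156, -180.37220764160156), (139.28271484375, 50.74240
[... 891 characters left out ...]
63672, 106.1534423828125), 59.975399017333984)
deep_tub 0.59 [477.5, 187.8, 531.3, 246.0] h 82.27956310237566 ((278.8650207519531, 316.14410400390625), (143.7827606201172, 53.9257698059082), 36.57305908203125)
deep_tub 0.55 [183.6, 147.9, 219.2, 193.9] h 83.34070469340222 ((440.20947265625, -512.701904296875), (143.80404663085938, 52.48756790161133), 67.62813568115234)
low_tier 0.58 [394.3, 235.5, 539.5, 361.4] h 194.13403633309 ((694.3595581054688, 274.83160400390625), (103.40774536132812, 213.22764587402344), 13.085962295532227)
low_tier 0.23 [298.6, 186.4, 344.9, 246.4] h 82.63821596296152 ((491.0650939941406, -95.31410217285156), (52.64100646972656, 145.1698455810547), 82.39006805419922)
```

View pics/top.png

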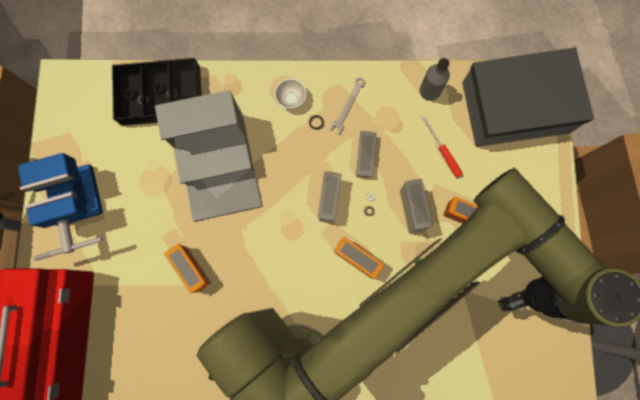

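View pics/scene.png

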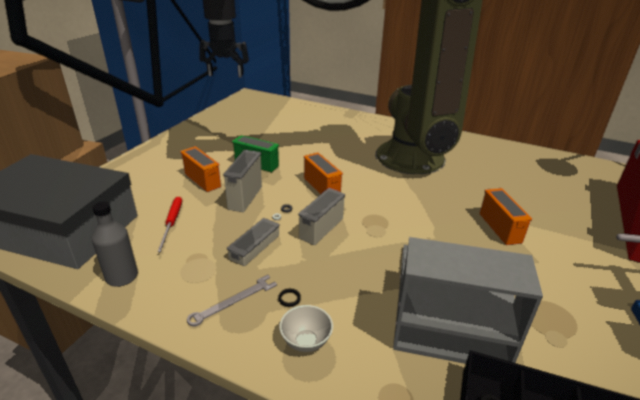

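Run:
```python
from h import *
np.set_printoptions(precision=1,suppress=True)
W=np.load('top.npy')
q=W[85:230,145:270].reshape(-1,3);q=q[~np.isnan(q[:,0])]
print(np.histogram(q[:,2],bins=np.arange(-10,220,5)))
for lo,hi in((8,26),(78,96),(185,205)):
    k=q[(q[:,2]>lo)&(q[:,2]<hi)];r=cv2.minAreaRect(k[:,:2].astype(np.float32));print(lo,len(k),np.median(k[:,2]),r,cv2.boxPoints(r))
# residual table height and everything else with z>15 blobs
m=np.nan_to_num(W[...,2])>20
n,l,s,c=cv2.connectedComponentsWithStats(m.astype(np.uint8))
for i in range(1,n):
    if s[i][4]>60:
        k=W[l==i];print(s[i],'z97',np.percentile(k[:,2],97),'xy',k[:,:2].mean(0),k[:,:2].min(0),k[:,:2].max(0), arm and '')
```

```text
(array([ 323, 3170, 4050, 1442, 1684,  645,  123,   63,   46,   41,   31,
         37,   49,   43,   29,   24,  133, 1363, 1665,  181,   16,   11,
         12,   10,   11,   10,    9,   12,   15,   10,   10,    7,   13,
          8,    6,   13,    5,    6,   17,  288, 1781,  620,   12,    0,
          0]), array([-10,  -5,   0,   5,  10,  15,  20,  25,  30,  35,  40,  45,  50,
        55,  60,  65,  70,  75,  80,  85,  90,  95, 100, 105, 110, 115,
       120, 125, 130, 135, 140, 145, 150, 155, 160, 165, 170, 175, 180,
       185, 190, 195, 200, 205, 210, 215]))
8 2994 12.819033815952707 ((645.3419189453125, 289.1950988769531), (452.4071044921875, 387.6719055175781), 2.7182841300964355) [[410.2 472.1]
 [428.6  84.8]
 [880.5 106.3]
 [862.1 493.5]]
78 2669 81.17191096193164 ((644.6224975585938, 263.9094543457031), (201.52085876464844, 214.19805908203125), 12.768896102905273) [[522.7 346.1]
 [570.  137.2]
 [766.6 181.7]
 [719.2 390.6]]
185 2701 193.281998116438 ((693.462646484375, 275.76519775390625), (103.98426818847656, 214.67994689941406), 13.019048690795898) [[618.6 368.6]
 [667.  15
[... 598 characters left out ...]
 663.5 -435.3] 
[  18  153   85  108 4946] z97 165.63185638739654 xy [472.8 664.8] [295.5 543.6] [594.6 771. ] 
[  197   168   443   232 34702] z97 639.4454111769813 xy [ 202.3 -266.2] [  31.9 -602.7] [488.3 132.3] 
[318 171  24  52 876] z97 85.43905898493443 xy [486.  -94.7] [ 417.8 -128.9] [563.6 -62. ] 
[ 401  179   32   54 1186] z97 119.79080157591426 xy [ 455.6 -341.4] [ 386.9 -382.8] [ 530.7 -309.8] 
[335 237  50  42 937] z97 86.07053700921723 xy [ 308.3 -179.9] [ 250.8 -250.6] [ 367.3 -111.6] 
[ 164  243   45   50 1096] z97 85.15155280934819 xy [277.5 313.5] [209.2 258.2] [347.6 377.8] 
[    0   268    93   132 11197] z97 238.61277740829613 xy [107.  646.9] [-86.3 603. ] [269.9 783.2]
```

The top view shows the grey-sided flat tub at about (366,155), the 80 mm grey deep tub at (330,196) and the 115 mm tub at (415,205). The orange and green tubs are decoys, and the rack front edge faces the robot at about (225,212). The scene view agrees. Next I'll refine the rack edges.

Run:
```python
from h import *
np.set_printoptions(precision=1,suppress=True)
print(np.round(arm.state()['tool_rot'],3))
a=np.radians(12.9);ex=np.array([np.cos(a),np.sin(a)]);ey=np.array([-ex[1],ex[0]]);O=np.array([444,218.4])
W=np.load('top.npy');q=W[85:235,145:275].reshape(-1,3);q=q[~np.isnan(q[:,0])]
d=q[:,:2]-O;X=d@ex;Y=d@ey;Z=q[:,2]
for lo in np.arange(-90,91,30):
    s=(abs(Y-lo)<15)
    pr=[]
    for x in np.arange(-14,16,3):
        pr.append(np.median(Z[s&(abs(X-x)<1.5)]))
    u=Z>70; 
    print(lo,np.array(pr),'up edge',np.percentile(X[s&(Z>60)&(Z<95)],2),'roof',np.percentile(X[s&(Z>175)],2),np.percentile(X[s&(Z>175)],98))
s=(Z>72)&(Z<90);print('Y upper',np.percentile(Y[s],[.5,2,98,99.5]));s=Z>185;print('roof Y',np.percentile(Y[s],[.5,2,98,99.5]))
s=(X>20)&(X<90)&(abs(Y)<130)&(Z>8)&(Z<20);print('low Y',np.percentile(Y[s],[1,3,97,99]))
for n,x,y in(('flat',629.5,-206.9),('deep',489.5,-95.1)):
  for c in('top','scene'):
    W=np.load(c+'.npy').reshape(-1,3);k=W[(np.hypot(W[:,0]-x,W[:,1]-y)<85)]
    b=np.median(k[(k[:,2]<6),2]);h=k[k[:,2]>25];m=np.median(h[h[:,2]>(30 if n=='flat' else 72),2])
    h=h[abs(h[:,2]-m)<5];r=cv2.minAreaRect(h[:,:2].astype(np.float32));print(n,c,'bench',b,'top',m,r)
```

```text
[ 3.1 -0.  -2.8]
-90 [ 1.   1.  -0.5  0.1  0.3  0.8 10.9 12.6 11.  12.8] up edge 107.21760853903206 roof 206.562611975201 304.33610193164816
-60 [-0.7  0.8 -1.  -1.1 -0.1  0.3 10.5 13.3 11.8 11. ] up edge 107.34071290458692 roof 207.67625908031317 304.29595687762503
-30 [ 1.3 -0.6 -0.6  0.5 -0.   3.3 12.3 12.3 12.6 11.9] up edge 107.47864609428107 roof 207.09113743284573 303.91751261138575
0 [ 0.1 -0.4 -0.2  1.3  1.2  4.6 12.2 13.5 12.6 13.2] up edge 107.61777512080995 roof 206.72293956890286 304.6428448044606
30 [-1.1  0.8  0.6  0.1 -1.6  2.7 12.3 13.5 11.7 12.5] up edge 107.69057876450863 roof 206.93936013810531 304.08596346635136
60 [-0.9  0.4  1.9  1.1 -1.2  0.9 10.9 10.8 11.8 12.1] up edge 108.60387819431456 roof 206.39312641923192 304.06755991619974
90 [-0.5 -0.1  1.3 -0.4  0.1  1.6 12.5 12.7  9.3 13.4] up edge 108.16007776168321 roof 206.80706225258106 303.6448587617785
Y upper [-107.  -104.2  101.8  105.6]
roof Y [-104.4 -101.6  102.3  105.5]
low Y [-105.1 -100.5  100.7  105.2]
flat top bench 0.22013577432403508 top 38.49471373482902 ((629.479248046875, -207.16937255859375), (51.48694610595703, 143.5369873046875), 84.26262664794922)
flat scene bench 0.6786545184328929 top 38.7257817798785 ((631.1170043945312, -207.57823181152344), (54.18539047241211, 145.8531036376953), 84.4697494506836)
deep top bench 0.34225610559201414 top 80.5920243085477 ((489.3832702636719, -95.11703491210938), (51.46418380737305, 143.64613342285156), 82.34064483642578)
deep scene bench 0.8543938984922193 top 80.82535581064997 ((491.0650939941406, -95.31410217285156), (52.64100646972656, 145.1698455810547), 82.39006805419922)
```

Call:
apply_moves --pt "5 2 0" --pt "10 4 0" --pt "14 7 0" --pt "18 10 0" --pt "22 13 0" --turn '[-0.08,-0.16,-0.24,-0.32,-0.4]' --grip '[0,0,0,0,0]'

```text
t: 0.9
tool_pos: [424.4, -435.5, 248.3]
tool_rot: [3.142, 0.0, 3.094]
force: [1.4, -1.5, 0.0]
finger_gap: 1.002
gripper_force: 0.0
```

Call:
apply_moves --pt "3 4 0" --pt "6 8 0" --pt "9 12 -2" --pt "12 16 -5" --pt "15 20 -8" --turn '[-0.05,-0.05,-0.05,-0.05,-0.05]' --grip '[0,0,0,0,0]'

```text
t: 1.4
tool_pos: [563.6, -249.1, 178.5]
tool_rot: [3.141, 0.001, 3.048]
force: [0.7, -0.8, -1.1]
finger_gap: 0.999
gripper_force: 0.0
```

Call:
apply_moves --pt "2.1 2.8 -2" --pt "2.1 2.8 -4" --pt "2.1 2.8 -6" --pt "2.1 2.8 -6" --pt "2.1 2.8 -6" --turn '[0,0,0,0,0]' --grip '[0,0,0,0,0]'

```text
t: 1.9
tool_pos: [583.5, -223.2, 119.1]
tool_rot: [-3.141, -0.0, 3.047]
force: [0.2, -0.0, -0.6]
finger_gap: 1.002
gripper_force: 0.0
```

Run:
```python
from h import *
p=arm.read_camera('wrist');save(p,'w1.png');W=cloud(p)
print(arm.state()['tool_pos'],arm.state()['tool_rot'])
for d in arm.cut_out(p,'flat_tub'):
    q=W[d['mask']];q=q[~np.isnan(q[:,0])];m=np.median(q[q[:,2]>30,2]) if (q[:,2]>30).any() else 0
    h=q[abs(q[:,2]-m)<4]
    if len(h)>20: print(d['confidence'],d['bbox'],m,cv2.minAreaRect(h[:,:2].astype(np.float32)))
```

```text
[ 583.92812296 -223.35528736  120.2010295 ] [-3.14101019e+00  1.53907131e-03  3.04722326e+00]
```

View pics/w1.png

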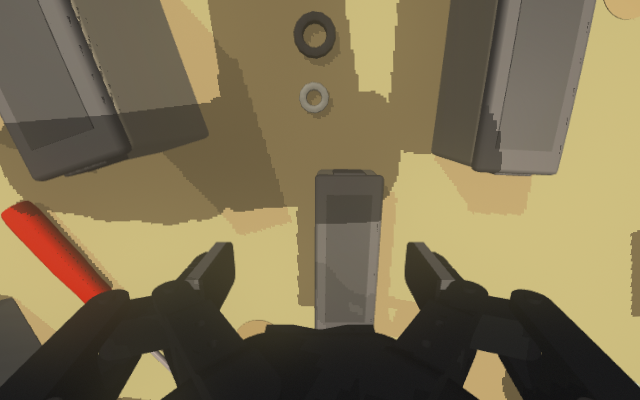

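The wrist view shows the flat tub's near end at (350,172), slightly right of the jaw centre (320). That matches the 16–19 mm of shift still to make.

Call:
apply_moves --pt "1.6 1.9 0" --pt "1.6 1.9 -2" --pt "1.6 1.9 -5" --pt "1.6 1.9 -7.5" --pt "1.6 1.9 -7.5" --turn '[0,0,0,0,0]' --grip '[0,0,0,0,0]'

```text
t: 2.5
tool_pos: [597.6, -203.7, 40.7]
tool_rot: [3.141, -0.005, 3.047]
force: [0.1, -1.0, 0.0]
finger_gap: 1.001
gripper_force: 0.0
```

Call:
apply_moves --pt "0 0 -1" --pt "0 0 -2.2" --pt "0 0 -2.2" --pt "0 0 -2.2" --pt "0 0 -2.2" --turn '[0,0,0,0,0]' --grip '[0,0,0,255,255]' --force 30

```text
t: 3.0
tool_pos: [600.0, -204.0, 22.6]
tool_rot: [-3.141, 0.001, 3.047]
force: [0.5, 0.3, -0.3]
finger_gap: 0.687
gripper_force: 0.0
```

Call:
apply_moves --pt "0 0 0" --pt "0 0 0" --pt "0 0 0" --pt "0 0 0" --pt "0 0 0" --turn '[0,0,0,0,0]' --grip '[255,255,255,255,255]'

```text
t: 3.5
tool_pos: [600.1, -204.0, 22.8]
tool_rot: [-3.141, 0.002, 3.048]
force: [-0.3, 0.4, 5.5]
finger_gap: 0.575
gripper_force: 33.3
```

Call:
apply_moves --pt "0 0 3" --pt "0 2 7" --pt "-1 6 10" --pt "-2.5 10.5 12" --pt "-4 15 12" --turn '[0,0,0.1,0.2,0.3186]' --grip '[255,255,255,255,255]'

```text
t: 4.0
tool_pos: [560.0, -53.0, 144.5]
tool_rot: [-3.141, 0.004, -2.914]
force: [1.7, 0.8, -0.6]
finger_gap: 0.58
gripper_force: 32.6
```

Call:
apply_moves --pt "-2 4.5 0" --pt "-4 9 0" --pt "-6 13.5 0" --pt "-8 18 0" --pt "-10 22 0" --turn '[0,0,0,0,0]' --grip '[255,255,255,255,255]'

```text
t: 4.5
tool_pos: [457.9, 167.7, 140.9]
tool_rot: [3.141, -0.001, -2.917]
force: [0.8, 1.2, -1.2]
finger_gap: 0.58
gripper_force: 32.5
```

Call:
apply_moves --pt "-1 4 -2" --pt "-1 4 -4" --pt "-1 4 -4" --pt "-1 4 -4" --pt "-1 4 -4" --turn '[0,0,0,0,0]' --grip '[255,255,255,255,255]'

```text
t: 5.0
tool_pos: [450.2, 205.6, 102.8]
tool_rot: [3.141, 0.001, -2.918]
force: [-0.4, -0.1, -0.5]
finger_gap: 0.58
gripper_force: 32.5
```

Call:
apply_moves --pt "-0.4 1.3 0" --pt "-0.4 1.3 -3" --pt "-0.4 1.3 -5" --pt "-0.4 1.3 -6.2" --pt "-0.4 1.3 -6.2" --turn '[0.002,0.002,0.002,0.002,0.002]' --grip '[255,255,255,255,255]'

```text
t: 5.5
tool_pos: [445.0, 218.5, 38.6]
tool_rot: [-3.141, -0.002, -2.916]
force: [-0.6, -0.2, -2.1]
finger_gap: 0.585
gripper_force: 32.5
```

```bash
cat >> h.py <<'E'
a=np.radians(12.9);ex=np.array([np.cos(a),np.sin(a)]);ey=np.array([-ex[1],ex[0]]);O=np.array([446,218.8])
def infr(q): d=q[...,:2]-O; return np.stack([d@ex,d@ey,q[...,2]],-1)
E
python3 - <<'E'
from h import *
np.set_printoptions(precision=1,suppress=True)
s=arm.state();print(s['tool_pos'],infr(s['tool_pos']),s['force'])
p=arm.read_camera('wrist');save(p,'w2.png');F=infr(cloud(p))
print('wrist edge profile')
k=F.reshape(-1,3);k=k[~np.isnan(k[:,0])]
for y in (-70,-50,-35,0,35,50,70):
    s=(abs(k[:,1]-y)<4)&(abs(k[:,0])<40)
    print(y,[(x,round(float(np.median(k[s&(abs(k[:,0]-x)<1),2])),1)) for x in range(-6,7,2) if (s&(abs(k[:,0]-x)<1)).any()])
h=k[(k[:,2]>38)&(k[:,2]<60)&(abs(k[:,1])<35)&(k[:,0]<-15)]
print(len(h),h.min(0) if len(h) else 0,cv2.minAreaRect(h[:,:2].astype(np.float32)) if len(h) else 0)
E
```

```text
[445.  218.5  38.6] [-1.  -0.  38.6] [-0.6 -0.2 -2.1]
wrist edge profile
-70 [(-6, -0.9), (-4, -1.0), (-2, -0.4), (0, 7.1), (2, 11.2), (4, 11.0), (6, 11.0)]
-50 [(-6, 105.9), (-4, 102.3), (-2, 97.2), (0, 80.6), (2, 95.8), (4, 95.6), (6, 87.1)]
-35 [(-6, 76.7), (-4, 76.7), (-2, 75.8), (0, 76.0), (2, 77.2), (4, 77.3), (6, 77.4)]
0 [(-6, 53.8), (-4, 53.8), (-2, 53.5), (0, 53.8), (2, 53.6), (4, 53.6), (6, 53.5)]
35 [(-6, 76.5), (-4, 76.6), (-2, 76.5), (0, 10.8), (2, 76.8), (4, 77.0), (6, 76.8)]
50 [(-6, 106.3), (-4, 101.7), (-2, 97.3), (0, 80.5), (2, 95.3), (4, 95.9), (6, 86.9)]
70 [(-6, -0.7), (-4, -0.7), (-2, -0.6), (0, 6.3), (2, 11.1), (4, 11.2), (6, 11.1)]
8660 [-43.9 -26.4  38. ] ((-29.448837280273438, -0.4616050720214844), (28.882898330688477, 51.86629867553711), 0.015337548218667507)
```

View pics/w2.png

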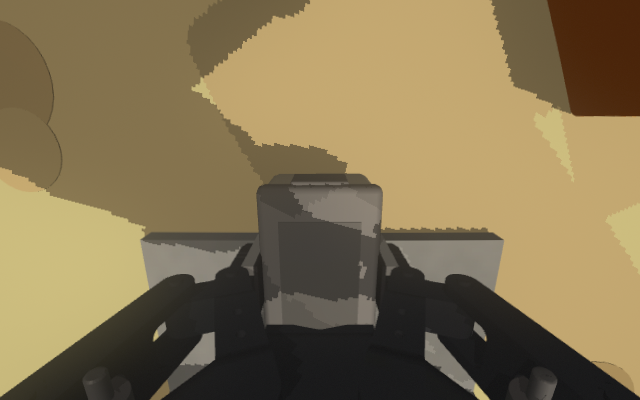

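The wrist view shows the tub square to the rack. The board's front edge runs along row 236, and the tub's front end is at row 175–185. I'll profile that end.

Run:
```python
from h import *
np.set_printoptions(precision=1,suppress=True)
p=arm.read_camera('wrist');F=infr(cloud(p));print(p['origin'],infr(np.array(p['origin'])))
for r in range(165,200,2): print(r,F[r,300],F[r,340])
k=F[:220,200:440].reshape(-1,3);k=k[(k[:,2]>45)];print(np.nanpercentile(k[:,1],[.5,2,98,99.5]),np.nanpercentile(k[:,0],[.2,1,2]))
```

```text
[380.2 203.6 164.8] [-67.5  -0.1 164.8]
165 [-41.2 -11.4  -0.9] [-41.2  11.8  -1. ]
167 [-40.2 -11.3  -0.1] [-40.1  11.8  -0.3]
169 [-38.9 -11.4  -0.5] [-38.9  11.9  -0.8]
171 [-37.5 -11.5  -1.8] [-37.8  11.9  -0.4]
173 [-36.7 -11.4   0.1] [-36.6  11.9  -0.3]
175 [-42.8  -8.8  37.5] [-42.9   9.1  37.9]
177 [-42.7  -8.6  41.7] [-42.9   8.8  42.4]
179 [-42.8  -8.3  46.3] [-43.    8.5  47.1]
181 [-42.6  -8.1  49.3] [-42.5   8.4  49.2]
183 [-42.   -8.   50.6] [-41.8   8.4  49.4]
185 [-41.2  -8.   50.7] [-41.2   8.3  50.6]
187 [-40.7  -7.9  52. ] [-41.1   8.1  53.5]
189 [-40.1  -7.9  53. ] [-40.1   8.1  53.2]
191 [-39.6  -7.8  54.4] [-39.6   8.   54.5]
193 [-38.9  -7.8  54.9] [-38.8   8.1  54.5]
195 [-38.   -7.8  54.6] [-38.    8.1  54.4]
197 [-37.5  -7.7  55.7] [-37.4   8.   55.3]
199 [-36.2  -7.9  53.8] [-36.4   8.1  54.7]
[-25.3 -24.2  24.   25. ] [-43.  -42.8 -42.7]
```

Call:
apply_moves --pt "1.2 0.27 -0.1" --pt "2.4 0.55 -0.2" --pt "3.4 0.78 -0.2" --pt "4.12 0.94 -0.2" --pt "4.12 0.94 -0.35" --turn '[0,0,0,0,0]' --grip '[255,255,255,255,255]'

```text
t: 6.1
tool_pos: [487.7, 228.8, 36.9]
tool_rot: [3.141, 0.001, -2.916]
force: [-0.5, 1.0, -0.6]
finger_gap: 0.58
gripper_force: 32.5
```

```bash
cat > chk.py <<'E'
from h import *
np.set_printoptions(precision=2,suppress=True)
s=arm.state();print(s['t'],infr(s['tool_pos']),s['tool_rot'],s['force'])
p=arm.read_camera('wrist');F=infr(cloud(p))
k=F[:300].reshape(-1,3);k=k[~np.isnan(k[:,0])]
for y in(-75,-65,65,75):
    m=k[(abs(k[:,1]-y)<5)&(abs(k[:,0])<60)]
    z=np.array([np.median(m[abs(m[:,0]-x)<1.2,2]) if (abs(m[:,0]-x)<1.2).any() else np.nan for x in np.arange(-10,10,1.)]);print(y,'edge profile',z)
for y0,y1 in((-24,-14),(-13,-3),(3,13),(14,24)):
    for lo,hi in((15,30),(30,40),(40,48),(48,54)):
        m=k[(k[:,1]>y0)&(k[:,1]<y1)&(k[:,2]>lo)&(k[:,2]<hi)&(k[:,0]<60)]
        if len(m): print((y0,y1),(lo,hi),len(m),np.percentile(m[:,0],[1,5,50]))
save(p,f"c{int(s['t']*100)}.png")
E
python3 chk.py
```

```text
6.1 [42.87  0.46 36.89] [ 3.14  0.   -2.92] [-0.48  0.95 -0.62]
-75 edge profile [-0.91 -0.74 -0.84 -0.75 -0.86 -0.92 -0.98 -0.9  -0.14  6.06 10.3  11.25
 11.31 11.27 11.2  11.16 11.16 11.16 11.12 11.11]
-65 edge profile [-0.93 -0.9  -0.91 -0.87 -0.9  -0.79 -0.78 -0.85 -0.24  5.78 10.43 11.27
 11.28 11.15 11.03 11.06 11.24 11.23 11.22 11.06]
65 edge profile [-0.87 -0.67 -0.65 -0.74 -0.76 -0.74 -0.82 -0.84 -0.46  5.43 10.19 11.19
 11.34 11.36 11.17 11.16 11.24 11.27 11.07 11.14]
75 edge profile [-0.97 -0.83 -0.81 -0.92 -0.82 -0.82 -0.83 -0.88 -0.42  5.14  9.87 11.1
 11.19 11.27 11.2  11.12 11.26 11.23 11.25 11.26]
(-24, -14) (15, 30) 85 [2.65 2.7  2.91]
(-24, -14) (30, 40) 84 [2.6  2.71 2.9 ]
(-24, -14) (40, 48) 46 [1.68 1.73 1.89]
(-24, -14) (48, 54) 2674 [ 2.14  3.58 24.75]
(-13, -3) (15, 30) 3 [2.81 2.81 2.85]
(-13, -3) (30, 40) 78 [0.07 0.15 0.35]
(-13, -3) (40, 48) 157 [0.07 0.19 0.61]
(-13, -3) (48, 54) 2739 [ 2.02  3.39 24.58]
(3, 13) (15, 30) 2 [2.68 2.69 2.84]
(3, 13) (30, 40) 79 [0.08 0.1  0.32]
(3, 13) (40, 48) 162 [0.17 0.21 0.59]
(3, 13) (48, 54) 2731 [ 2.01  3.41 24.28]
(14, 24) (15, 30) 86 [2.59 2.61 2.85]
(14, 24) (30, 40) 88 [2.55 2.61 2.85]
(14, 24) (40, 48) 37 [1.63 1.72 1.88]
(14, 24) (48, 54) 2687 [ 2.07  3.4  24.64]
```

Call:
apply_moves --pt "-0.24 -0.06 0" --pt "-0.24 -0.06 -0.1" --pt "-0.24 -0.06 -0.15" --pt "-0.24 -0.06 -0.18" --pt "-0.24 -0.06 -0.18" --turn '[0,0,0,0,0]' --grip '[255,255,255,255,255]'

```text
t: 6.65
tool_pos: [484.3, 228.0, 34.7]
tool_rot: [3.141, 0.0, -2.915]
force: [-0.8, -0.4, 0.5]
finger_gap: 0.582
gripper_force: 32.8
```

```bash
python3 chk.py
```

```text
6.65 [39.42  0.38 34.73] [ 3.14  0.   -2.91] [-0.77 -0.35  0.5 ]
-75 edge profile [-0.71 -0.76 -0.77 -0.78 -0.67 -0.89 -0.84 -0.89  0.02  5.77 10.01 11.04
 11.12 11.24 11.22 11.22 11.09 11.17 11.21 11.17]
-65 edge profile [-0.89 -0.82 -0.82 -0.78 -0.82 -0.81 -0.8  -0.87 -0.14  5.84 10.19 11.13
 11.27 11.33 11.22 11.1  11.01 11.27 11.36 11.46]
65 edge profile [-0.77 -0.78 -0.9  -0.85 -0.8  -0.75 -0.75 -0.76 -0.45  4.96 10.09 11.21
 11.14 11.23 11.26 11.31 11.2  11.13 11.14 11.24]
75 edge profile [-0.76 -0.69 -0.61 -0.76 -0.89 -0.89 -0.84 -0.74  0.05  5.35  9.71 11.11
 11.02 11.15 11.25 11.31 11.36 11.27 11.18 11.18]
(-24, -14) (15, 30) 105 [-0.82 -0.77 -0.54]
(-24, -14) (30, 40) 69 [-0.8  -0.75 -0.51]
(-24, -14) (40, 48) 172 [-1.76 -1.69 -0.99]
(-24, -14) (48, 54) 2548 [-0.57  1.28 22.13]
(-13, -3) (15, 30) 18 [-3.15 -3.15 -2.98]
(-13, -3) (30, 40) 84 [-3.34 -3.32 -3.12]
(-13, -3) (40, 48) 240 [-3.24 -3.18 -1.84]
(-13, -3) (48, 54) 2652 [-0.64  1.11 22.16]
(3, 13) (15, 30) 17 [-3.17 -3.17 -3.06]
(3, 13) (30, 40) 86 [-3.34 -3.31 -3.14]
(3, 13) (40, 48) 247 [-3.36 -3.21 -1.86]
(3, 13) (48, 54) 2634 [-0.43  1.22 21.68]
(14, 24) (15, 30) 103 [-0.93 -0.86 -0.67]
(14, 24) (30, 40) 71 [-0.97 -0.89 -0.63]
(14, 24) (40, 48) 146 [-1.94 -1.84 -1.26]
(14, 24) (48, 54) 2568 [-0.65  1.08 22.02]
```

The front end is level with the board edge to within 1 mm, so I'll release.

Call:
apply_moves --pt "0 0 -0.02" --pt "0 0 -0.02" --pt "0 0 -0.02" --pt "0 0 -0.02" --pt "0 0 -0.02" --turn '[0,0,0,0,0]' --grip '[120,60,0,0,0]'

```text
t: 7.2
tool_pos: [484.4, 227.9, 34.2]
tool_rot: [3.142, 0.0, -2.915]
force: [-0.3, -0.0, -0.0]
finger_gap: 0.998
gripper_force: 0.0
```

Call:
apply_moves --pt "0 0 2" --pt "0 0 5" --pt "-1 0 9" --pt "-3 0 13" --pt "-5 -3 17" --turn '[0,0,0,0,0]' --grip '[0,0,0,0,0]'

```text
t: 7.7
tool_pos: [435.1, 200.9, 202.7]
tool_rot: [-3.142, -0.0, -2.914]
force: [0.8, -0.3, -0.0]
finger_gap: 0.997
gripper_force: 0.0
```

```bash
sed -i 's/F\[:300\]/F/' chk.py; python3 chk.py
```

```text
7.7 [-14.61 -15.   202.74] [-3.14 -0.   -2.91] [ 0.82 -0.27 -0.02]
-75 edge profile [252.99 252.88 255.96 259.25 259.72 259.09 258.25 257.79 255.07  10.24
   7.54  10.96  10.97  11.13  11.19  11.19  10.66  10.64  11.09  11.33]
-65 edge profile [249.61 249.69 250.02 250.72 252.07 252.05 251.56 250.1    2.89   4.37
   7.27  11.02  11.02  11.24  11.2   11.19  11.11  11.12  11.17  11.2 ]
65 edge profile [-0.71 -0.74 -0.6  -0.65 -0.54 -0.57 -0.6  -0.57 -0.39  4.82  8.63 11.39
 11.24 11.31 11.4  11.14 11.05 10.87 11.1  11.2 ]
75 edge profile [-0.52 -0.96 -0.51 -0.48 -1.13 -1.13 -0.83 -0.65 -0.39  5.12  9.28 11.53
 11.62 11.2  11.27 11.27 11.33 11.22 11.1  11.15]
(-24, -14) (15, 30) 28 [-0.91 -0.79 -0.31]
(-24, -14) (30, 40) 25 [-0.85 -0.69 -0.26]
(-24, -14) (40, 48) 39 [-1.69 -1.59  0.35]
(-24, -14) (48, 54) 512 [ 0.07  2.02 28.28]
(-13, -3) (15, 30) 11 [-3.26 -3.22 -2.83]
(-13, -3) (30, 40) 21 [-3.34 -3.31 -3.01]
(-13, -3) (40, 48) 48 [-3.13 -3.1  -1.89]
(-13, -3) (48, 54) 533 [-0.83  1.87 27.95]
(3, 13) (15, 30) 9 [-3.29 -3.28 -2.96]
(3, 13) (30, 40) 19 [-3.24 -3.22 -3.05]
(3, 13) (40, 48) 47 [-3.26 -3.21 -1.92]
(3, 13) (48, 54) 527 [-0.17  1.99 29.21]
(14, 24) (15, 30) 25 [-0.93 -0.87 -0.54]
(14, 24) (30, 40) 24 [-0.91 -0.88 -0.47]
(14, 24) (40, 48) 28 [-1.7  -1.64 -0.23]
(14, 24) (48, 54) 507 [-0.22  1.82 28.81]
```

Call:
apply_moves --pt "0 -4.5 0" --pt "0 -9 0" --pt "0.5 -14 0" --pt "1 -18.5 0" --pt "1.5 -23 0" --turn '[-0.08,-0.16,-0.24,-0.31,-0.362]' --grip '[0,0,0,0,0]'

```text
t: 8.25
tool_pos: [450.6, -31.7, 201.8]
tool_rot: [3.141, 0.001, 3.004]
force: [0.7, 0.3, -0.1]
finger_gap: 1.004
gripper_force: 0.0
```

Call:
apply_moves --pt "0.7 -4 0" --pt "0.8 -6 -2" --pt "0.8 -6.2 -5" --pt "0.8 -6.2 -5" --pt "0.8 -6.2 -5" --turn '[0,0,0,0,0]' --grip '[0,0,0,0,0]'

```text
t: 8.75
tool_pos: [458.7, -92.1, 151.9]
tool_rot: [-3.141, -0.0, 3.006]
force: [0.7, -0.7, 1.0]
finger_gap: 1.0
gripper_force: 0.0
```

Run:
```python
from h import *
p=arm.read_camera('wrist');save(p,'w3.png');W=cloud(p);s=arm.state();t=s['tool_pos'];print(t,s['tool_rot'])
k=W.reshape(-1,3);k=k[(abs(k[:,2]-80)<5)&(np.hypot(k[:,0]-475,k[:,1]+93)<85)]
print(len(k))
k=k[k[:,0]<455]
r=cv2.minAreaRect(k[:,:2].astype(np.float32));print(r,cv2.boxPoints(r))
```

```text
[459.2669474  -91.86115664 152.91791233] [-3.14126563e+00  1.63687251e-03  3.00655995e+00]
11491
((437.2862854003906, -87.18872833251953), (52.12771224975586, 40.14268493652344), 84.36882781982422) [[ 414.7543  -111.15732]
 [ 454.70328 -115.0963 ]
 [ 459.81827  -63.22014]
 [ 419.8693   -59.28116]]
```

View pics/w3.png

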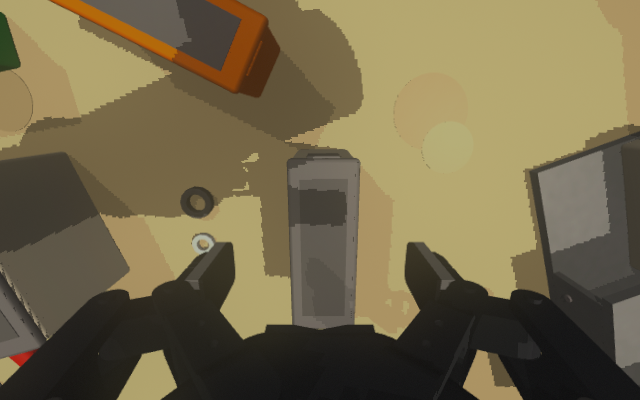

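The wrist view shows the deep tub centred between the jaws, with its front end at (323,157).

Call:
apply_moves --pt "0 0.1 -3" --pt "0 0.1 -6" --pt "0 0.1 -9" --pt "0 0.1 -9.7" --pt "0 0.1 -9.7" --turn '[0,0,0,0,0]' --grip '[0,0,0,0,0]'

```text
t: 9.3
tool_pos: [459.1, -90.6, 55.2]
tool_rot: [-3.141, 0.0, 3.007]
force: [-0.7, 0.6, 0.5]
finger_gap: 1.003
gripper_force: 0.0
```

Call:
apply_moves --pt "0 0 0" --pt "0 0 0" --pt "0 0 0" --pt "0 0 0" --pt "0 0 0" --turn '[0,0,0,0,0]' --grip '[255,255,255,255,255]' --force 50

```text
t: 9.8
tool_pos: [459.9, -90.7, 56.3]
tool_rot: [3.141, 0.003, 3.006]
force: [-0.8, 1.7, 5.2]
finger_gap: 0.579
gripper_force: 52.8
```

Call:
apply_moves --pt "0 0 0" --pt "0 0 0" --pt "0 0 0" --pt "0 0 0" --pt "0 0 0" --turn '[0,0,0,0,0]' --grip '[255,255,255,255,255]'

```text
t: 10.3
tool_pos: [459.9, -90.7, 56.3]
tool_rot: [3.141, 0.003, 3.006]
force: [-0.2, 3.0, 6.0]
finger_gap: 0.58
gripper_force: 52.8
```

Call:
apply_moves --pt "0 0 4" --pt "0 1 8" --pt "0 5 10" --pt "0 9.5 10" --pt "0 14 10" --turn '[0,0,0.1,0.22,0.33]' --grip '[255,255,255,255,255]'

```text
t: 10.8
tool_pos: [458.4, 50.5, 155.0]
tool_rot: [3.14, 0.001, -2.944]
force: [1.8, -0.9, -3.8]
finger_gap: 0.58
gripper_force: 54.0
```

Call:
apply_moves --pt "0 4 0" --pt "0.5 8 0" --pt "1 12 0" --pt "1.5 15.5 0" --pt "2 17.5 0" --turn '[0.032,0.032,0.032,0.032,0.032]' --grip '[255,255,255,255,255]'

```text
t: 11.3
tool_pos: [478.1, 226.3, 153.4]
tool_rot: [3.142, -0.002, -2.914]
force: [-0.2, 0.2, -3.1]
finger_gap: 0.579
gripper_force: 53.8
```

Call:
apply_moves --pt "0 0 0" --pt "0 0 0" --pt "0 0 0" --pt "0 0 0" --pt "0 0 0" --turn '[0,0,0,0,0]' --grip '[255,255,255,255,255]'

```text
t: 11.8
tool_pos: [478.8, 223.4, 154.6]
tool_rot: [3.141, 0.0, -2.916]
force: [-0.3, -0.7, -2.5]
finger_gap: 0.582
gripper_force: 53.8
```

Run:
```python
from h import *
np.set_printoptions(precision=1,suppress=True)
s=arm.state();print(s['tool_pos'],infr(s['tool_pos']),s['tool_rot'])
p=arm.read_camera('wrist');save(p,'w4.png');F=infr(cloud(p));t=infr(s['tool_pos'])
k=F.reshape(-1,3);zt=t[2]+24
k=k[(abs(k[:,2]-zt)<5)&(k[:,0]<t[0]-10)&(abs(k[:,1]-t[1])<40)]
r=cv2.minAreaRect(k[:,:2].astype(np.float32));print(len(k),np.median(k[:,2]),r)
# pitch of lid along x
A=np.c_[k[:,0],k[:,1],np.ones(len(k))];print(np.linalg.lstsq(A,k[:,2],rcond=None)[0][:2]*1000)
```

```text
[478.8 223.4 154.6] [ 33.   -2.8 154.6] [ 3.1  0.  -2.9]
10853 177.6845652438579 ((6.394814491271973, -2.7526092529296875), (33.14496612548828, 76.58578491210938), 0.0035502095706760883)
[48.2  3.9]
```

View pics/w4.png

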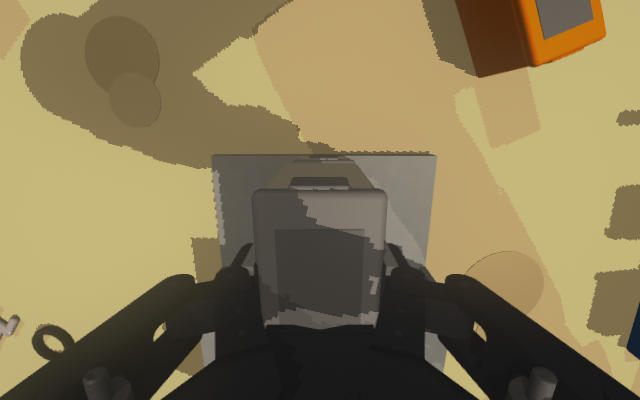

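The wrist view shows the deep tub held square above the low tier, its front end at (320,188) and the low tier's edge at row 155. I'll move it in above the upper board.

Call:
apply_moves --pt "1.5 0.6 -0.3" --pt "3 1 -0.6" --pt "4.5 1.4 -1" --pt "5.8 1.6 -1.2" --pt "5.8 1.6 -1.2" --turn '[0,0,0,0,0]' --grip '[255,255,255,255,255]'

```text
t: 12.35
tool_pos: [537.4, 239.6, 141.5]
tool_rot: [-3.141, -0.001, -2.916]
force: [-0.9, -0.9, -4.0]
finger_gap: 0.578
gripper_force: 53.9
```

Call:
apply_moves --pt "1 0.23 0" --pt "2 0.46 0" --pt "3 0.69 0" --pt "4 0.92 0" --pt "4 0.92 0" --turn '[0,0,0,0,0]' --grip '[255,255,255,255,255]'

```text
t: 12.85
tool_pos: [577.8, 249.4, 142.0]
tool_rot: [-3.141, -0.0, -2.916]
force: [-0.4, 0.0, -2.9]
finger_gap: 0.582
gripper_force: 53.9
```

```bash
cat > chk2.py <<'E'
from h import *
np.set_printoptions(precision=2,suppress=True)
s=arm.state();t=infr(s['tool_pos']);print(s['t'],t,s['tool_rot'],s['force'])
p=arm.read_camera('wrist');F=infr(cloud(p));save(p,f"c{int(s['t']*100)}.png")
k=F.reshape(-1,3);k=k[~np.isnan(k[:,0])]
for y in(-75,-65,-50,-40,40,50,65,75):
    m=k[(abs(k[:,1]-y)<5)&(abs(k[:,2]-40)<60)]
    z=np.array([np.median(m[abs(m[:,0]-x)<1,2]) if (abs(m[:,0]-x)<1).sum()>3 else np.nan for x in np.arange(98,112,1.)]);print(y,'upper edge profile 98..',z)
zb=t[2]-56.3
for y0,y1 in((-24,-14),(-13,-3),(3,13),(14,24)):
    for lo,hi in((10,25),(30,45),(50,60),(60,68),(70,77)):
        m=k[(k[:,1]-t[1]>y0)&(k[:,1]-t[1]<y1)&(k[:,2]-zb>lo)&(k[:,2]-zb<hi)&(k[:,0]>60)]
        if len(m)>3: print((y0,y1),(lo,hi),len(m),np.percentile(m[:,0],[1,5,50]))
E
python3 chk2.py
```

```text
12.85 [135.27   0.37 141.96] [-3.14 -0.   -2.92] [-0.4   0.03 -2.89]
-75 upper edge profile 98.. [11.22 11.05 11.18 11.19 10.95 11.4  72.63 76.34 78.76 78.71 78.71 78.62
 78.42 78.55]
-65 upper edge profile 98.. [10.85 10.91 11.04 11.28 11.44 11.41 72.73 76.24 78.36 78.65 78.82 78.92
 78.84 78.74]
-50 upper edge profile 98.. [11.07 11.05 11.31 11.53 11.14 11.06 72.99 75.95 78.75 78.78 78.76 78.75
 78.67 78.59]
-40 upper edge profile 98.. [11.08 11.18 11.02 11.01 11.03 11.53 70.89 74.   78.67 78.67 78.66 78.99
 78.98 78.75]
40 upper edge profile 98.. [11.04 11.26 11.4  11.39 11.33 11.28 72.84 76.51 78.83 78.83 78.8  78.74
 78.74 78.88]
50 upper edge profile 98.. [11.22 11.21 11.2  11.38 11.53 11.3  72.51 76.06 78.84 78.67 78.59 79.09
 78.95 78.69]
65 upper edge profile 98.. [11.26 11.01 10.99 11.43 11.47 11.32 72.41 76.78 78.67 78.81 78.82 78.81
 78.85 78.94]
75 upper edge profile 98.. [11.13 11.17 11.24 11.23 11.37 11.39 72.86 76.96 78.82 78.79 78.75 78.85
 78.77 78.77]
(-24, -14) (10, 25) 64 [94.64 94.72 94.93]
(-24, -14) (30, 45) 96 [94.72 94.75 95.01]
(-24, -14) (50, 60) 96 [94.73 94.82 95.06]
(-24, -14) (60, 68) 103 [94.79 94.88 95.11]
(-24, -14) (70, 77) 82 [93.91 93.96 94.27]
(-13, -3) (10, 25) 73 [94.58 94.67 94.83]
(-13, -3) (30, 45) 116 [94.66 94.74 94.92]
(-13, -3) (50, 60) 19 [92.38 92.38 92.53]
(-13, -3) (60, 68) 86 [92.26 92.31 92.54]
(-13, -3) (70, 77) 209 [92.32 92.42 93.28]
(3, 13) (10, 25) 72 [94.58 94.62 94.78]
(3, 13) (30, 45) 105 [94.63 94.7  94.89]
(3, 13) (50, 60) 23 [92.4  92.42 92.58]
(3, 13) (60, 68) 85 [92.2  92.33 92.52]
(3, 13) (70, 77) 196 [92.29 92.4  93.21]
(14, 24) (10, 25) 58 [94.5  94.54 94.76]
(14, 24) (30, 45) 88 [94.55 94.68 94.88]
(14, 24) (50, 60) 89 [94.64 94.72 94.97]
(14, 24) (60, 68) 77 [94.7  94.74 94.92]
(14, 24) (70, 77) 81 [93.75 93.8  94.05]
```

Call:
apply_moves --pt "0.4 0.09 -0.1" --pt "0.8 0.18 -0.2" --pt "0.93 0.21 -0.3" --pt "0.93 0.21 -0.4" --pt "0.93 0.21 -0.5" --turn '[0,0,0,0,0]' --grip '[255,255,255,255,255]'

```text
t: 13.4
tool_pos: [585.9, 251.4, 137.2]
tool_rot: [3.142, -0.0, -2.915]
force: [-0.2, 0.6, -3.0]
finger_gap: 0.58
gripper_force: 53.9
```

```bash
python3 chk2.py
```

```text
13.4 [143.67   0.49 137.22] [ 3.14 -0.   -2.92] [-0.24  0.58 -3.  ]
-75 upper edge profile 98.. [11.2  11.01 11.06 11.15 11.28 11.64 73.63 78.08 78.72 78.76 78.6  78.67
 78.57 78.59]
-65 upper edge profile 98.. [10.98 11.32 11.42 11.04 11.05 11.44 71.44 77.96 78.77 78.72 78.72 78.73
 78.61 78.33]
-50 upper edge profile 98.. [10.98 10.86 11.06 11.26 11.37 11.41 71.03 75.27 78.72 78.91 78.76 78.9
 78.58 78.47]
-40 upper edge profile 98.. [11.19 10.98 10.96 11.29 11.12 10.96 73.68 74.87 78.84 78.91 78.72 78.86
 78.69 78.7 ]
40 upper edge profile 98.. [11.42 11.18 11.17 11.24 11.17 11.3  69.66 76.21 79.01 79.03 78.81 78.59
 78.45 78.5 ]
50 upper edge profile 98.. [11.03 11.45 11.45 11.48 11.19 11.19 71.54 77.14 78.75 78.73 78.7  78.67
 78.55 78.44]
65 upper edge profile 98.. [11.33 11.4  11.38 11.53 11.61 11.36 74.22 78.15 78.98 78.81 78.66 78.57
 78.63 78.59]
75 upper edge profile 98.. [11.24 11.15 11.22 11.33 11.31 11.17 73.71 78.31 78.68 78.69 78.73 78.78
 78.64 78.64]
(-24, -14) (10, 25) 65 [103.14 103.19 103.36]
(-24, -14) (30, 45) 96 [103.13 103.23 103.44]
(-24, -14) (50, 60) 92 [103.28 103.31 103.54]
(-24, -14) (60, 68) 100 [103.2  103.3  103.53]
(-24, -14) (70, 77) 76 [102.27 102.33 102.74]
(-13, -3) (10, 25) 72 [103.02 103.13 103.3 ]
(-13, -3) (30, 45) 115 [103.06 103.17 103.38]
(-13, -3) (50, 60) 22 [100.84 100.84 100.97]
(-13, -3) (60, 68) 85 [100.74 100.83 100.95]
(-13, -3) (70, 77) 219 [100.68 100.84 101.6 ]
(3, 13) (10, 25) 68 [103.02 103.05 103.19]
(3, 13) (30, 45) 109 [103.03 103.1  103.29]
(3, 13) (50, 60) 25 [100.83 100.83 101.03]
(3, 13) (60, 68) 85 [100.66 100.7  100.96]
(3, 13) (70, 77) 198 [100.74 100.83 101.67]
(14, 24) (10, 25) 60 [102.95 102.99 103.2 ]
(14, 24) (30, 45) 86 [103.02 103.09 103.32]
(14, 24) (50, 60) 81 [102.97 103.08 103.36]
(14, 24) (60, 68) 83 [103.07 103.18 103.35]
(14, 24) (70, 77) 82 [102.07 102.2  102.54]
```

Call:
apply_moves --pt "0.06 0.02 0" --pt "0.12 0.03 0" --pt "0.12 0.03 -0.05" --pt "0.12 0.03 -0.1" --pt "0.12 0.03 -0.1" --turn '[0,0,0,0,0]' --grip '[255,255,255,255,255]'

```text
t: 13.95
tool_pos: [587.3, 251.7, 136.6]
tool_rot: [3.141, 0.0, -2.915]
force: [-1.3, -0.5, -2.3]
finger_gap: 0.582
gripper_force: 54.1
```

```bash
python3 chk2.py | grep -v edge
```

```text
13.95 [145.06   0.5  136.65] [ 3.14  0.   -2.92] [-1.25 -0.53 -2.3 ]
 78.94 78.86]
 78.93 78.74]
 78.77 78.59]
 78.64 78.72]
 78.96 78.73]
 78.59 78.64]
 79.   78.84]
 79.16 78.93]
(-24, -14) (10, 25) 63 [104.57 104.61 104.78]
(-24, -14) (30, 45) 93 [104.59 104.65 104.87]
(-24, -14) (50, 60) 95 [104.61 104.65 104.94]
(-24, -14) (60, 68) 97 [104.57 104.69 104.96]
(-24, -14) (70, 77) 78 [103.71 103.79 104.05]
(-13, -3) (10, 25) 69 [104.52 104.54 104.72]
(-13, -3) (30, 45) 114 [104.6  104.64 104.8 ]
(-13, -3) (50, 60) 20 [102.22 102.25 102.35]
(-13, -3) (60, 68) 84 [102.1  102.16 102.37]
(-13, -3) (70, 77) 223 [102.13 102.27 103.09]
(3, 13) (10, 25) 70 [104.45 104.48 104.63]
(3, 13) (30, 45) 106 [104.48 104.54 104.72]
(3, 13) (50, 60) 21 [102.21 102.23 102.34]
(3, 13) (60, 68) 84 [101.98 102.1  102.31]
(3, 13) (70, 77) 201 [102.1  102.13 103.01]
(14, 24) (10, 25) 57 [104.43 104.48 104.63]
(14, 24) (30, 45) 91 [104.38 104.52 104.73]
(14, 24) (50, 60) 87 [104.4  104.47 104.79]
(14, 24) (60, 68) 82 [104.39 104.49 104.75]
(14, 24) (70, 77) 87 [103.56 103.64 103.88]
```

Both candidate faces straddle the edge at 104. I'll lower the last bit until the force shows contact.

Call:
apply_moves --pt "0 0 -0.03" --pt "0 0 -0.06" --pt "0 0 -0.08" --pt "0 0 -0.08" --pt "0 0 -0.08" --turn '[0,0,0,0,0]' --grip '[255,255,255,255,255]'

```text
t: 14.5
tool_pos: [587.3, 251.7, 136.4]
tool_rot: [3.141, 0.001, -2.915]
force: [-5.0, -0.7, 4.3]
finger_gap: 0.582
gripper_force: 54.7
```

Call:
apply_moves --pt "0 0 0" --pt "0 0 0" --pt "0 0 0" --pt "0 0 0" --pt "0 0 0" --turn '[0,0,0,0,0]' --grip '[120,60,0,0,0]'

```text
t: 15.0
tool_pos: [587.3, 251.6, 135.2]
tool_rot: [-3.142, -0.0, -2.915]
force: [-0.5, -0.1, -0.4]
finger_gap: 1.001
gripper_force: 0.0
```

Call:
apply_moves --pt "0 0 1.5" --pt "0 0 4" --pt "0 0 7" --pt "-2 -0.4 10" --pt "-5 -1 13" --turn '[0,0,0,0,0]' --grip '[0,0,0,0,0]'

```text
t: 15.5
tool_pos: [537.3, 241.3, 267.1]
tool_rot: [-3.141, -0.0, -2.916]
force: [-0.4, 1.1, -0.4]
finger_gap: 1.001
gripper_force: 0.0
```

Call:
apply_moves --pt "-2 -0.4 0" --pt "-4 -1 0" --pt "-6 -1.4 0" --pt "-6 -1.4 0" --pt "-6 -1.4 0" --turn '[0,0,0,0,0]' --grip '[0,0,0,0,0]'

```text
t: 16.0
tool_pos: [477.3, 227.7, 267.0]
tool_rot: [3.141, 0.002, -2.915]
force: [0.3, -0.4, -0.0]
finger_gap: 0.998
gripper_force: 0.0
```

```bash
sed -i 's/zb=.*/zb=80/;s/-t\[1\]//g' chk2.py; python3 chk2.py; ls -t pics|head -1; cp pics/$(ls -t pics|head -1) pics/final.png; python3 chk.py | grep -v prof
```

```text
16.0 [ 32.52   1.68 267.05] [ 3.14  0.   -2.91] [ 0.25 -0.36 -0.01]
-75 upper edge profile 98.. [10.67 11.27 11.36 11.65 11.41 12.29 74.02 73.03 45.24 78.21 78.25 12.59
 78.42 77.83]
-65 upper edge profile 98.. [11.18 11.23 10.99 11.18 11.22 12.52 73.32 73.31 78.45 78.56 45.15 78.62
 78.92 78.52]
-50 upper edge profile 98.. [11.09 11.09 11.7  10.75 11.37 12.09 73.59 73.38 78.73 78.   77.88 78.52
 78.67 78.  ]
-40 upper edge profile 98.. [11.27 11.1  11.65 11.7  11.33 12.34 73.07 73.07 78.39 78.43 78.04 78.3
 78.92 78.77]
40 upper edge profile 98.. [11.09 11.09 11.44 11.37 11.09 12.21 74.18 74.72 78.86 78.73 45.19 12.52
 79.03 78.45]
50 upper edge profile 98.. [11.62 11.22 11.66 11.28 10.78 11.69 73.13 73.27 12.55 78.64 78.71 78.75
 78.88 78.63]
65 upper edge profile 98.. [10.87 10.69 11.4  11.46 11.2  11.71 73.04 73.61 78.94 78.94 45.13 78.45
 78.93 78.09]
75 upper edge profile 98.. [10.91 11.2  11.67 11.27 11.04 11.28 73.4  73.62 78.5  78.58 78.12 78.62
 78.71 78.66]
(-24, -14) (10, 25) 52 [104.45 104.62 105.06]
(-24, -14) (30, 45) 57 [104.38 104.62 105.01]
(-24, -14) (50, 60) 47 [1
[... 1009 characters left out ...]
3  11.2  11.2  11.09 11.56 11.63 11.35]
(-24, -14) (15, 30) 8 [-0.69 -0.68 -0.56]
(-24, -14) (30, 40) 2 [-0.68 -0.68 -0.67]
(-24, -14) (40, 48) 29 [-1.13 -1.12  4.72]
(-24, -14) (48, 54) 389 [-0.07  2.2  28.51]
(-13, -3) (15, 30) 4 [-3.1  -3.09 -3.03]
(-13, -3) (30, 40) 3 [-3.21 -3.21 -3.2 ]
(-13, -3) (40, 48) 29 [-3.11 -3.1  -1.18]
(-13, -3) (48, 54) 392 [-0.03  2.28 29.64]
(3, 13) (15, 30) 4 [-3.09 -3.09 -3.06]
(3, 13) (30, 40) 4 [-3.27 -3.27 -3.24]
(3, 13) (40, 48) 30 [-3.21 -3.2  -1.56]
(3, 13) (48, 54) 412 [-0.14  2.13 27.8 ]
(14, 24) (15, 30) 10 [-0.77 -0.75 -0.61]
(14, 24) (30, 40) 2 [-0.76 -0.75 -0.72]
(14, 24) (40, 48) 24 [-1.18 -1.13  3.56]
(14, 24) (48, 54) 408 [-0.09  2.15 27.37]
```

View pics/final.png

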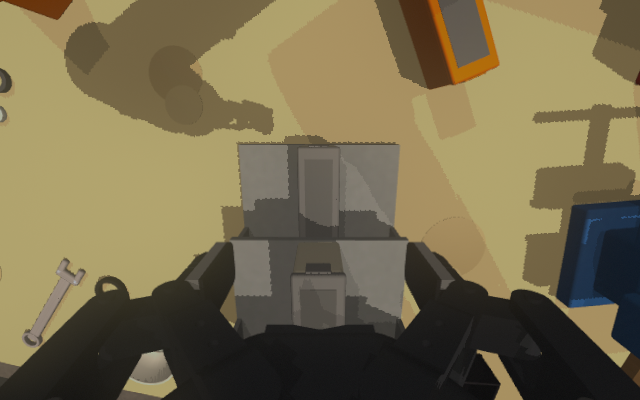

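The final picture shows both tubs standing square on their tiers. The flat tub's front is on the low edge at (319,147). The deep tub's front wall rises from the upper edge at (320,240), and the gripper is clear of both.

```bash
python3 -c "
from station import arm
print(arm.finish_job())"
```

```text
the job is handed in; nothing more can be done
None
```

The job is handed in at about 16 s on the robot's clock: the flat tub is on the lower tier and the deep tub on the upper tier, both square, released, and with front ends within about 1 mm of the board edges by the wrist camera (latch tabs about 2 mm proud).

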